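# Set the roll-cutting fence against its backlash and clamp the board

## Task

Set the portioning jig's fence to the red mark: the drive has play, so wind the crank counterclockwise until the fence pointer is well past the mark (some 10 mm), then wind clockwise back, stopping with the pointer on the mark and the play still taken up clockwise. Then swing the red clamp handle over past its dead point so that the pad holds the cutting board down, and let go. Leave the mark and the other kitchen things where they are.

Things in the scene. Friction and masses are not known exactly. Their poses are not given: they have to be found in the camera images.
- jig: Roll-portioning jig fixed to the table: aluminium bed 20 mm thick. Origin on the table surface; bed spans x -130..130, y -250..190 mm in its frame, z up. Handwheel on a white gearbox at -y; beyond it (+x) the white fence (75 mm wide, top 69 mm above the table), sliding along the jig's y, and a steel scale; cutting board in the middle; toggle clamp at +y.
- wheel_axis (a point): Point on the handwheel's vertical axis, 100 mm above the table. The wheel lies flat: black rim 112 mm over all, its top 71 mm above the table. Counterclockwise seen from above moves the fence to the jig's -y (away from the board), clockwise to +y: 60 mm per turn, 9.55 mm per rad. It stays where it is left.
- crank (a point): Point on the axis of the red crank handle, 100 mm above the table: upright cylinder, 18 mm diameter, from 70 to 124 mm above the table, 50 mm from the wheel's axis. It spins freely on its own pin, so it can be pinched from above and led round the circle without turning the hand.
- play (a joint): Handwheel's place in its free play, rad, -0.3 to 0.3. After a reversal it turns 0.6 rad freely (1 N at the crank) before the fence follows (5 N). +0.3: taken up clockwise (wheel pushing the fence to +y); -0.3: counterclockwise. Visible as the yellow drive pin between two wheel spokes: at +0.3 it touches the spoke on its counterclockwise side.
- fence_pointer (a point): Tip of the thin black pointer on the fence that runs over the steel scale, 33 mm above the table. Axes as the jig's. It starts 25 to 80 mm on the +y side of the red mark; it can travel at least 50 mm past the mark to -y.
- mark (a point): Point at the scale's end of the upright red blade (4 mm thick, 30 mm long) of the red order mark at the scale's far edge, 35 mm above the table. Axes as the jig's: the fence is on the mark when its pointer and this point have the same y in the jig's frame. Not to be moved.
- board: Loose wooden cutting board 110 (x) x 120 (y) x 18 mm, lying on the jig bed between low metal locators. Origin at the centre of its underside. The clamp's pad comes down on it.
- clamp (a joint): Toggle clamp handle angle, rad: 0 open (handle leaning 0.15 rad from upright towards the jig's -y), 1.7 fully closed against its stop (handle lying level, pointing to the jig's +y). Dead point at 1.35: pushing towards it takes up to about 6 N at the grip; past it the sprung pad snaps the handle to the stop and it stays.
- clamp_pivot (a point): Hinge of the clamp handle, 75 mm above the table, hinge axis along the jig's x axis.
- clamp_grip (a point): Point on the axis of the red clamp grip, 82 mm from the hinge. The handle is a round bar, red grip 18 mm in diameter from 39 to 112 mm from the hinge; it swings in the jig's y-z plane.
- pad: Black round clamp pad, diameter 22 mm, origin at the centre of its underside, under the end of the clamp arm; raised when the clamp is open, pressing on the board with about 10 N when closed.
- cup: Bystander: small steel cup, 52 mm wide, 42 mm high, standing on the jig bed beside the wheel. Origin at its underside. Leave alone.
- bowl: Bystander: steel bowl 120 mm wide, 55 mm high. Origin at its underside. Leave alone.
- sauce: Bystander: sauce bottle 60 mm wide, 170 mm high. Origin at its underside. Leave alone.
- dish: Bystander: green plate 150 mm wide, 20 mm high. Origin at its underside. Leave alone.
- knife: Bystander: kitchen knife 320 mm long lying flat. Origin at its underside. Leave alone.
- paddle: Bystander: white rice spatula lying flat. Origin at its underside. Leave alone.
There are look-alikes about, which are no part of the job. There is more than one size of the board; the one meant has the size given above.

How it is judged:
By the outcome, as a careful person would: the job done as asked, in the order asked, and still so for the second after the job is handed in, with the robot touching nothing.
It also fails if it takes over 72 s, if anything falls off the work surface, if the arm or the gripper's body presses on something with over 40 N, if the wrist force passes 120 N, or if a joint passes its speed limit or range.

## Robot

A 6-joint arm with a two-finger parallel gripper is mounted at the origin on the work surface. World frame = base frame: x ahead of the robot, y to its left, z up, the work surface at z = 0. Lengths are in m, angles in rad, forces in N, time in s.
With the tool pointing down it reaches from about 0.3 to 0.775 m from the base axis. Payload 14.6 kg.
Tool frame: the origin (TCP) lies at the very end of the fingers, on their centre line; the grasp point (between the pads) lies 19 mm behind it; z points along the fingers, y is the line along which they close (so a half turn about z gives the same grasp; the last joint's range is limited). The gripper opens to 94 mm and grips with 3 to 60 N. Pads are 16 mm wide; open, the fingers measure 119 mm over their backs; the gripper's body (75 mm by 177 mm) begins 78 mm behind the grasp point.
Start: joints at [-1.228, 0.3, 1.521, -0, 1.321, -0.067], TCP at [0.219, -0.504, 0.205] pointing down, gripper open.
Joint ranges: [-3.03, 3.03], [-0.79, 2.21], [0.23, 2.52], [-1.04, 4.18], [0, 3.07], [-2.55, 2.55]. Speed limits (rad/s): [2.22, 2.22, 2.57, 3.14, 3.14, 3.14].

## Interface

Orientations are given as a rotation vector (axis times angle).
In Python, from rig import ctrl gives the robot as it stands. The module is installed in compiled form; this text tells all that it offers.
- The arm moves only by the tool arm_command, never from a script. Its argument "deltas" is one flat list of numbers, 7 for each row, row after row: the turn, a rotation vector about the tool's x, y, z in degrees, then the shift along the tool's x, y, z in m, then the finger opening in m, from 0 to 0.094. A call has 1 to 5 rows; each row shifts and turns the commanded pose from where the row before left it, along the tool's axes as they then stand; what a row does not reach is not made up. A row lasts 1/8 s, in which the tool goes at most 62.5 mm and 10.7 degrees, less where a joint would pass 70% of its speed; a pose out of reach is approached as far as the arm can. A call is refused whole if a number of a shift passes 0.0625 or a number of a turn 10.7, either way. A call with a gripper value outside its range is refused whole. The fingers move at their own pace and stop on an object; "newtons" is the grip in N (left out, the last holds). Time passes only in rows, so rows that do not move let the fingers close. It gives the time, the measured TCP pose, the force, the opening and the grip force at its end, in the units of the state.
- ctrl.observe(): the state, without advancing time (a new reading comes with each control period).
- ctrl.camera(name): name is "side" or "top" or "wrist"; returns a dict with "image" (420x560x3 uint8, red, green, blue), "K" (3x3 intrinsics, pixels), "pose" (4x4, takes a point from camera to world coordinates); the wrist camera has in their place "hand_eye" (4x4, takes a point from camera to tool coordinates, whose origin is the TCP and whose axes are the flange's). Camera axes: x right, y down, z forward; pixel columns grow to the right and rows downward; lengths in m; the calibration is good to about 2 mm. A picture is of the moment at which its call begins: read the wrist's pose just before it. There is no depth.
- ctrl.sign_off(): hands the job in; it is judged then, once.
The state is a dict: "t": time; "joint_pos": joint angles; "joint_vel": joint speeds; "effort": joint torques, N m; "tcp_pos": TCP position; "tcp_rot": TCP orientation; "force": force on the tool from outside, world axes, zero at the start; "torque": the same for the moment, N m; "grip_width": finger opening in m; "finger_force": force on a finger pad.
Only numpy, scipy, OpenCV 4.12 (cv2) and the standard library are available. Lean on these libraries where they do the work, as an engineer would, in place of code of your own. Each camera call takes 0.05 s, during which the arm holds its last target. There are 200 camera calls.

## Working session

There is one attempt and no reset: what is moved stays moved. The work goes in short steps, Python scripts to look and compute and a tool call to move; the robot and the scene stay as the last step left them, time stands still between calls to the robot, and variables do not carry over. Pictures are saved under pics/ and viewed, at most 10 in all, crops included, and the job is handed in when it is done.

Besides the shell and the picture viewer there is one more tool, called after "Emit:" as a command line: name --argument value ..., lists and objects as JSON in quotes. arm_command: Moves the arm, as the interface text tells. Its arguments: {"type":"object","properties":{"deltas":{"type":"array"},"newtons":{"type":"number"}},"required":["deltas"]}

```bash
mkdir -p pics
cat > h.py <<'E'
import numpy as np, cv2
from rig import ctrl
from scipy.spatial.transform import Rotation as R
def cam(n):
    s=ctrl.observe(); c=ctrl.camera(n)
    if n=='wrist':
        T=np.eye(4);T[:3,:3]=R.from_rotvec(s['tcp_rot']).as_matrix();T[:3,3]=s['tcp_pos'];c['pose']=T@c['hand_eye']
    return c
def ray(c,u,v,z):
    P=c['pose'];d=P[:3,:3]@np.linalg.solve(c['K'],[u,v,1.]);o=P[:3,3]
    return o+d*(z-o[2])/d[2]
def proj(c,p):
    P=c['pose'];q=c['K']@(P[:3,:3].T@(np.asarray(p)-P[:3,3]));return q[:2]/q[2]
def save(c,n,box=None,s=1):
    im=c['image'][...,::-1]
    if box: im=im[box[1]:box[3],box[0]:box[2]]
    cv2.imwrite('pics/'+n,cv2.resize(im,None,fx=s,fy=s,interpolation=cv2.INTER_CUBIC))
def red(c):
    h=cv2.cvtColor(c['image'],cv2.COLOR_RGB2HSV)
    m=(((h[...,0]<8)|(h[...,0]>172))&(h[...,1]>140)&(h[...,2]>60)).astype('uint8')
    n,l,st,ce=cv2.connectedComponentsWithStats(m)
    return [(st[i].tolist(),ce[i].round(1).tolist()) for i in range(1,n) if st[i][4]>12],l
E
python3 - <<'E'
from h import *
np.set_printoptions(precision=3,suppress=True)
for n in('top','side'):
    c=cam(n);save(c,n+'.png',s=1.4);print(n,c['K'][0],c['pose']);[print(x) for x in red(c)[0]]
print(ctrl.observe())
E
```

```text
top [389.688   0.    274.016] [[ 0.01  -0.996  0.083  0.426]
 [-1.    -0.009  0.013 -0.015]
 [-0.013 -0.083 -0.996  1.22 ]
 [ 0.     0.     0.     1.   ]]
([382, 27, 46, 68, 2892], [404.8, 58.8])
([303, 158, 6, 8, 42], [305.4, 161.2])
([428, 174, 10, 10, 77], [432.3, 178.1])
([209, 200, 7, 6, 33], [211.8, 202.5])
([311, 243, 7, 5, 28], [313.5, 244.9])
side [413.378   0.    274.837] [[-0.888 -0.281  0.363  0.081]
 [-0.459  0.531 -0.712  0.814]
 [ 0.007 -0.799 -0.601  0.829]
 [ 0.     0.     0.     1.   ]]
([180, 128, 60, 36, 1440], [209.8, 145.3])
([300, 130, 8, 7, 45], [303.3, 133.1])
([313, 201, 6, 17, 82], [315.4, 209.0])
([235, 203, 9, 8, 48], [239.0, 207.0])
([228, 228, 7, 25, 156], [231.1, 240.3])
{'t': 0.1, 'joint_pos': array([-1.228,  0.3  ,  1.522, -0.   ,  1.321, -0.067]), 'joint_vel': array([ 0.001, -0.001, -0.002,  0.002,  0.   ,  0.001]), 'effort': array([  0.004, -53.263, -35.328,   0.071,   0.023,  -0.   ]), 'tcp_pos': array([ 0.219, -0.504,  0.205]), 'tcp_rot': array([-3.075, -0.639,  0.   ]), 'force': array([ 0.079,  0.443, -0.47 ]), 'torque': array([-0.013, -0.002, -0.001]), 'finger_force': 0.0, 'grip_width': 0.0939927623877763}
```

View pics/top.png

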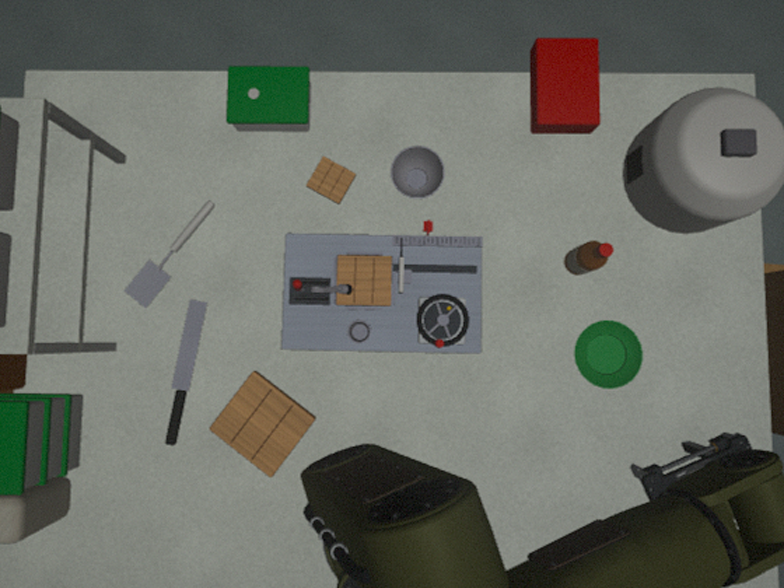

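View pics/side.png

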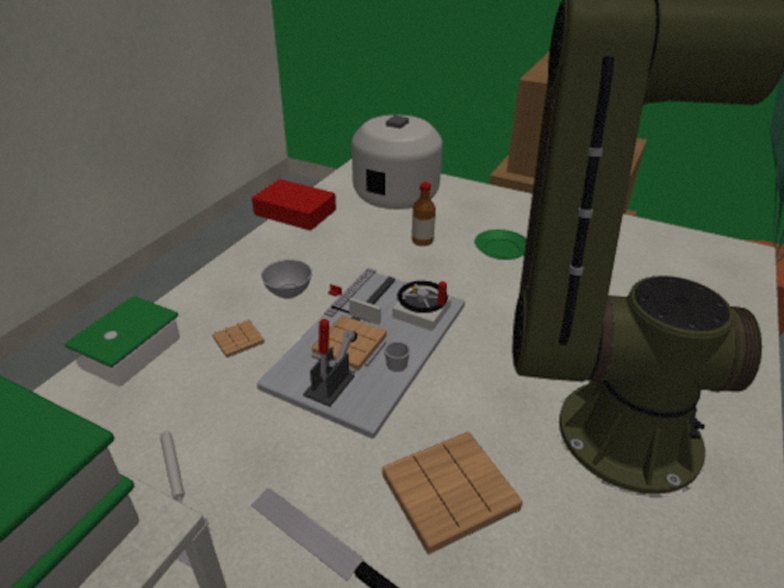

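Run:
```python
from h import *
np.set_printoptions(precision=4,suppress=True)
c=cam('top');s=cam('side')
def tri(a,b):
    A=[];y=[]
    for C,(u,v) in((c,a),(s,b)):
        P=C['pose'];d=P[:3,:3]@np.linalg.solve(C['K'],[u,v,1.]);d/=np.linalg.norm(d)
        M=np.eye(3)-np.outer(d,d);A.append(M);y.append(M@P[:3,3])
    return np.linalg.lstsq(np.vstack(A),np.hstack(y),rcond=None)[0]
print('crank',tri((313.5,244.9),(315.4,209)),ray(c,313.5,244.9,.124))
print('mark',tri((305.4,161.2),(239,207)))
print('grip',tri((211.8,202.5),(231.1,240.3)))
print('wheel',ray(c,315,228.6,.071)); print('pointer',ray(c,286.5,171,.033))
for p in((285,234),(481,236),(482,353),(282,349)):print('bed',ray(c,p[0]/1.4,p[1]/1.4,.02))
print('R',R.from_rotvec(ctrl.observe()['tcp_rot']).as_matrix(),cam('wrist')['hand_eye'])
```

```text
crank [ 0.4205 -0.114   0.0972] [ 0.4214 -0.1114  0.124 ]
mark [ 0.6776 -0.0949  0.0283]
grip [0.5333 0.1712 0.1491]
wheel [ 0.469  -0.1204  0.071 ]
pointer [ 0.647  -0.0358  0.033 ]
bed [0.6596 0.2232 0.02  ]
bed [ 0.6585 -0.2135  0.02  ]
bed [ 0.3999 -0.2146  0.02  ]
bed [0.4039 0.2233 0.02  ]
R [[ 0.9172  0.3984 -0.0002]
 [ 0.3984 -0.9172  0.0007]
 [ 0.0001 -0.0007 -1.    ]] [[-0.0002 -0.9609 -0.2769  0.0815]
 [ 1.      0.     -0.001  -0.0017]
 [ 0.0009 -0.2769  0.9609 -0.1785]
 [ 0.      0.      0.      1.    ]]
```

Emit:
arm_command --deltas '[0, 0, 7.8, 0, 0, -0.03, 0.06, 0, 0, 7.8, 0, 0, -0.03, 0.06, 0, 0, 7.85, 0, 0, -0.03, 0.06, 0, 0, 0, 0.03, -0.04, 0, 0.06, 0, 0, 0, 0.03, -0.04, 0, 0.06]'

```text
t: 0.88
tcp_pos: [0.2795, -0.4235, 0.2954]
tcp_rot: [3.142, -0.001, 0.0]
force: [0.5, -0.6, -0.5]
grip_width: 0.0601
finger_force: 0.0
```

Emit:
arm_command --deltas '[0, 0, 0, 0.034, -0.042, 0, 0.06, 0, 0, 0, 0.034, -0.042, 0, 0.06, 0, 0, 0, 0.034, -0.042, 0, 0.06, 0, 0, 0, 0.034, -0.042, 0, 0.06, 0, 0, 0, 0.034, -0.042, 0, 0.06]'

```text
t: 1.5
tcp_pos: [0.4498, -0.2128, 0.2955]
tcp_rot: [3.141, 0.001, 0.0]
force: [0.2, 0.4, -0.4]
grip_width: 0.0605
finger_force: 0.0
```

Emit:
arm_command --deltas '[0, 0, 0, 0.034, -0.042, 0, 0.06, 0, 0, 0, 0.034, -0.042, 0, 0.06, 0, 0, 0, 0.034, -0.042, 0, 0.06, 0, 0, 0, 0, 0, 0, 0.06]'

```text
t: 2.0
tcp_pos: [0.5521, -0.0858, 0.2947]
tcp_rot: [-3.141, -0.007, 0.002]
force: [0.3, -1.0, -1.1]
grip_width: 0.0602
finger_force: 0.0
```

Run:
```python
from h import *
np.set_printoptions(precision=4,suppress=True)
c=cam('wrist');save(c,'w1.png',s=1.4);print(c['K'],c['pose']);[print(x) for x in red(c)[0]]
```

```text
[[309.2457   0.     282.5698]
 [  0.     309.2457 207.1097]
 [  0.       0.       1.    ]] [[ 0.004  -0.9605 -0.2784  0.633 ]
 [-1.     -0.0043  0.0005 -0.0838]
 [-0.0017  0.2784 -0.9605  0.473 ]
 [ 0.      0.      0.      1.    ]]
([283, 73, 15, 25, 277], [290.0, 82.7])
([22, 212, 21, 17, 267], [32.2, 220.3])
([298, 267, 13, 29, 221], [303.8, 282.9])
```

View pics/w1.png

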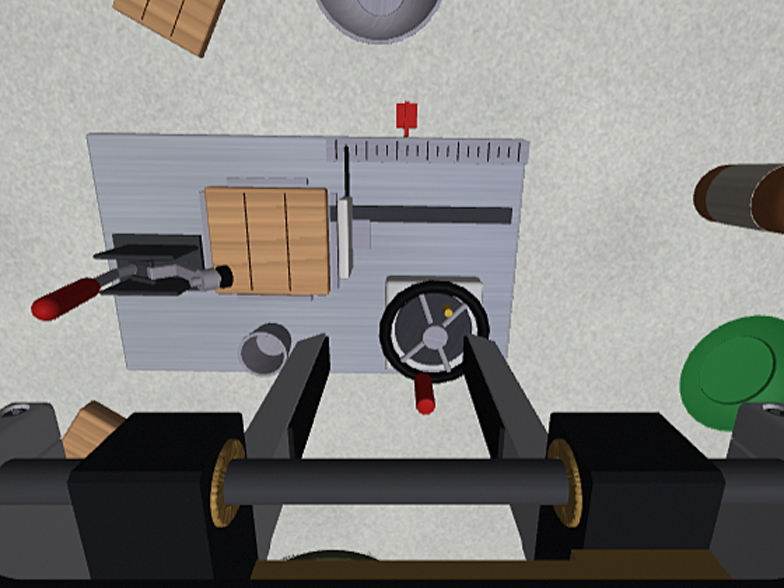

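```bash
cat >> h.py <<'E'
def bedyaw(c,z=.02):
    # top (far) bed edge by gradient between columns
    g=cv2.cvtColor(c['image'],cv2.COLOR_RGB2GRAY).astype(float)
    return g
E
python3 - <<'E'
from h import *
np.set_printoptions(precision=4,suppress=True)
c=cam('wrist');im=c['image'];g=cv2.cvtColor(im,cv2.COLOR_RGB2GRAY).astype(float)
# far bed edge
pts=[]
for u in range(75,225,5):
    col=cv2.GaussianBlur(g,(5,5),0)[85:110,u];pts.append(ray(c,u,85+np.argmin(np.diff(col))+.5,.02)[:2])
pts=np.array(pts);k=np.polyfit(pts[:,1],pts[:,0],1);print('edge dx/dy',k, np.std(pts[:,0]-np.polyval(k,pts[:,1])))
# pointer rows
for v in range(102,140,4):
    r=g[v,235:262];w=np.clip(np.median(r)-30-r,0,None);u=235+(w*np.arange(27)).sum()/max(w.sum(),1);print(v,u,ray(c,u,v,.033)[:2])
l=red(c)[1]
for v in range(86,99):
    xs=np.where(l[v,275:305]>0)[0]+275
    if len(xs):print('mk',v,xs.min(),xs.max(),ray(c,xs.mean(),v,.035)[:2])
# wheel rim black
h=cv2.cvtColor(im,cv2.COLOR_RGB2HSV);m=(h[...,2]<45).astype('uint8')[195:276,268:355]
ct=max(cv2.findContours(m,cv2.RETR_EXTERNAL,cv2.CHAIN_APPROX_NONE)[0],key=cv2.contourArea);e=cv2.fitEllipse(ct);print(e)
print('wheel',ray(c,268+e[0][0],195+e[0][1],.066), 'hub',ray(c,434/1.4,335/1.4,.065))
print('cranktop',ray(c,426/1.4,406/1.4,.124),'pin',ray(c,448/1.4,312/1.4,.065))
print('pad',ray(c,224/1.4,275/1.4,.07))
E
```

```text
edge dx/dy [0.0115 0.6609] 0.00038586478855981806
102 249.47029702970298 [ 0.6521 -0.0401]
106 247.9644128113879 [ 0.647  -0.0379]
110 246.91758241758242 [ 0.6418 -0.0363]
114 246.04984423676012 [ 0.6366 -0.035 ]
118 246.0470914127424 [ 0.6313 -0.0348]
122 246.05509641873277 [ 0.6261 -0.0347]
126 246.11080332409972 [ 0.6208 -0.0346]
130 246.1058201058201 [ 0.6154 -0.0344]
134 246.15223880597014 [ 0.61   -0.0343]
138 245.81990521327015 [ 0.6046 -0.0337]
mk 86 282 295 [ 0.6722 -0.0925]
mk 87 282 295 [ 0.671  -0.0925]
mk 88 282 295 [ 0.6698 -0.0926]
mk 89 282 295 [ 0.6685 -0.0926]
mk 90 282 295 [ 0.6673 -0.0926]
mk 91 288 290 [ 0.666  -0.0932]
mk 92 288 290 [ 0.6648 -0.0933]
mk 93 287 290 [ 0.6635 -0.0926]
mk 94 287 289 [ 0.6623 -0.0919]
mk 95 288 289 [ 0.661  -0.0926]
mk 96 288 289 [ 0.6597 -0.0926]
((41.95766067504883, 42.56304931640625), (67.2469482421875, 78.81275939941406), 124.98648071289062)
wheel [ 0.4695 -0.1239  0.066 ] hub [ 0.4665 -0.1241  0.065 ]
cranktop [ 0.421  -0.1131  0.124 ] pin [ 0.4911 -0.1374  0.065 ]
pad [0.5298 0.0797 0.07  ]
```

Emit:
arm_command --deltas '[0, 0, 0, -0.044, 0.009, 0.03, 0.05, 0, 0, 0, -0.044, 0.009, 0.03, 0.05, 0, 0, 0, -0.043, 0.009, 0.03, 0.05, 0, 0, 0, 0, 0, 0, 0.05]' --newtons 20

```text
t: 2.6
tcp_pos: [0.4165, -0.1162, 0.2039]
tcp_rot: [-3.141, 0.004, 0.005]
force: [1.2, -0.8, 0.8]
grip_width: 0.0497
finger_force: 0.0
```

Run:
```python
from h import *
c=cam('wrist');save(c,'w2.png');print(ctrl.observe()['tcp_pos'],[(r,ray(c,*r[1],.11)) for r in red(c)[0]])
```

```text
[ 0.41875281 -0.11635038  0.20565038] [(([270, 188, 20, 29, 377], [280.2, 204.1]), array([ 0.42124719, -0.11192504,  0.11      ]))]
```

View pics/w2.png

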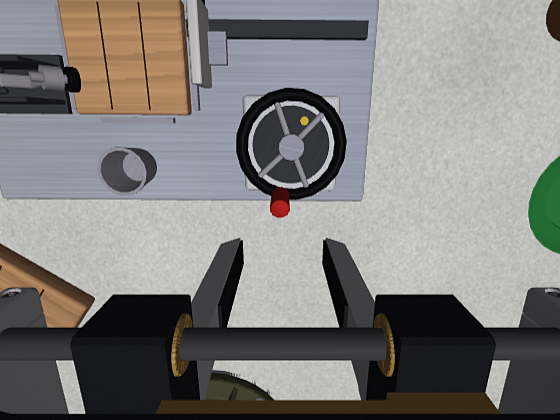

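Emit:
arm_command --deltas '[0, 0, 0, 0.002, -0.003, 0.06, 0.05, 0, 0, 0, 0, 0, 0.06, 0.05, 0, 0, 0, 0, 0, 0, 0.01, 0, 0, 0, 0, 0, 0, 0.01, 0, 0, 0, 0, 0, 0, 0.01]' --newtons 20

```text
t: 3.28
tcp_pos: [0.4234, -0.1129, 0.0879]
tcp_rot: [3.14, 0.001, 0.006]
force: [0.7, -0.2, 0.2]
grip_width: 0.0233
finger_force: 0.0
```

Emit:
arm_command --deltas '[0, 0, 0, 0, 0, 0, 0.01, 0, 0, 0, 0, 0, 0, 0.01]'

```text
t: 3.52
tcp_pos: [0.423, -0.1127, 0.0872]
tcp_rot: [3.14, 0.001, 0.005]
force: [-1.4, 0.2, 9.7]
grip_width: 0.0176
finger_force: 20.0
```

Run:
```python
import numpy as np
a=np.radians(np.arange(167,167+460,20));p=50*np.c_[np.cos(a),-np.sin(a)]
for x,d in zip(np.degrees(a[1:]),np.diff(p,axis=0)):print(int(round(x)),d.round(1))
```

```text
187 [-0.9 17.3]
207 [ 5.1 16.6]
227 [10.5 13.9]
247 [14.6  9.5]
267 [16.9  3.9]
287 [17.2 -2.1]
307 [15.5 -7.9]
327 [ 11.8 -12.7]
347 [  6.8 -16. ]
367 [  0.9 -17.3]
387 [ -5.1 -16.6]
407 [-10.5 -13.9]
427 [-14.6  -9.5]
447 [-16.9  -3.9]
467 [-17.2   2.1]
487 [-15.5   7.9]
507 [-11.8  12.7]
527 [-6.8 16. ]
547 [-0.9 17.3]
567 [ 5.1 16.6]
587 [10.5 13.9]
607 [14.6  9.5]
```

Emit:
arm_command --deltas '[0, 0, 0, -0.0009, 0.0173, 0, 0.01, 0, 0, 0, 0.0051, 0.0166, 0, 0.01, 0, 0, 0, 0.0105, 0.0139, 0, 0.01, 0, 0, 0, 0, 0, 0, 0.01]'

```text
t: 4.03
tcp_pos: [0.438, -0.1614, 0.0872]
tcp_rot: [3.14, -0.0, 0.005]
force: [-0.7, -2.8, 10.8]
grip_width: 0.0175
finger_force: 20.0
```

Emit:
arm_command --deltas '[0, 0, 0, 0.0146, 0.0095, 0, 0.01, 0, 0, 0, 0.0169, 0.0039, 0, 0.01, 0, 0, 0, 0.0172, -0.0021, 0, 0.01, 0, 0, 0, 0.0155, -0.0079, 0, 0.01, 0, 0, 0, 0, 0, 0, 0.01]'

```text
t: 4.65
tcp_pos: [0.5026, -0.1637, 0.0873]
tcp_rot: [3.14, 0.002, 0.005]
force: [1.6, -1.3, 8.2]
grip_width: 0.0175
finger_force: 20.0
```

Low side forces; carry on round.

Emit:
arm_command --deltas '[0, 0, 0, 0.0118, -0.0127, 0, 0.01, 0, 0, 0, 0.0068, -0.016, 0, 0.01, 0, 0, 0, 0.0009, -0.0173, 0, 0.01, 0, 0, 0, -0.0051, -0.0166, 0, 0.01, 0, 0, 0, -0.0105, -0.0139, 0, 0.01]'

```text
t: 5.28
tcp_pos: [0.5059, -0.0875, 0.0872]
tcp_rot: [3.139, 0.001, 0.006]
force: [-2.0, -11.1, 5.8]
grip_width: 0.0174
finger_force: 20.0
```

Emit:
arm_command --deltas '[0, 0, 0, -0.0146, -0.0095, 0, 0.01, 0, 0, 0, -0.0169, -0.0039, 0, 0.01, 0, 0, 0, -0.0172, 0.0021, 0, 0.01, 0, 0, 0, -0.0155, 0.0079, 0, 0.01, 0, 0, 0, 0, 0, 0, 0.01]'

```text
t: 5.9
tcp_pos: [0.4413, -0.0845, 0.0872]
tcp_rot: [3.14, 0.0, 0.006]
force: [0.6, -2.5, 7.1]
grip_width: 0.0178
finger_force: 20.0
```

Run:
```python
from h import *
c=cam('wrist');save(c,'w3.png');print(ctrl.observe()['tcp_pos'])
c=cam('top');save(c,'t3.png',(190,130,360,270),4)
```

```text
[ 0.44152155 -0.08434133  0.08715677]
```

View pics/w3.png

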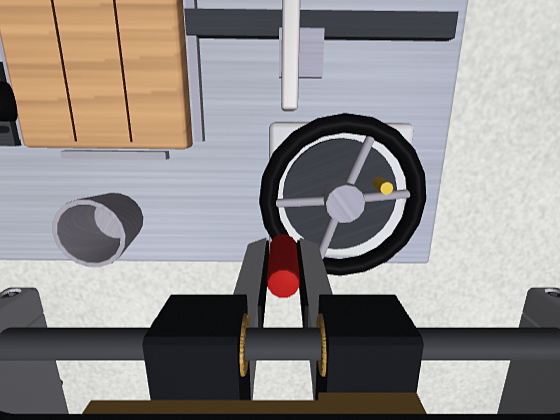

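Emit:
arm_command --deltas '[0, 0, 0, -0.0118, 0.0127, 0, 0.01, 0, 0, 0, -0.0068, 0.016, 0, 0.01, 0, 0, 0, -0.0009, 0.0173, 0, 0.01, 0, 0, 0, 0.0051, 0.0166, 0, 0.01, 0, 0, 0, 0.0105, 0.0139, 0, 0.01]'

```text
t: 6.62
tcp_pos: [0.437, -0.1607, 0.0871]
tcp_rot: [3.141, 0.001, 0.001]
force: [-1.3, 6.7, 14.2]
grip_width: 0.0173
finger_force: 20.0
```

Emit:
arm_command --deltas '[0, 0, 0, 0, 0, 0, 0.01, 0, 0, 0, 0, 0, 0, 0.01]'

```text
t: 6.88
tcp_pos: [0.4378, -0.161, 0.0872]
tcp_rot: [3.14, 0.001, 0.004]
force: [-1.4, -2.1, 12.1]
grip_width: 0.0174
finger_force: 20.0
```

Run:
```python
from h import *
print(ctrl.observe()['tcp_pos'])
c=cam('wrist');save(c,'w4.png')
s=cam('side');save(s,'s4.png',(190,160,340,290),4)
```

```text
[ 0.43776053 -0.16104642  0.08717603]
```

View pics/w4.png

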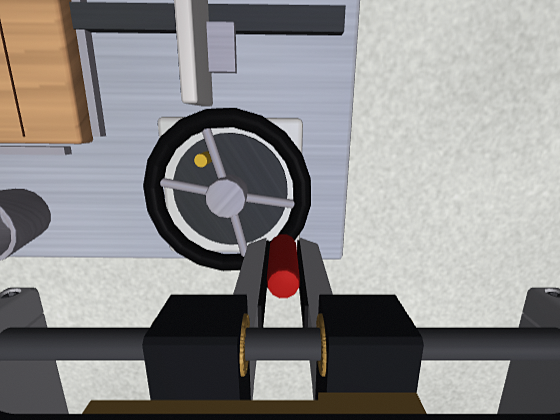

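View pics/s4.png

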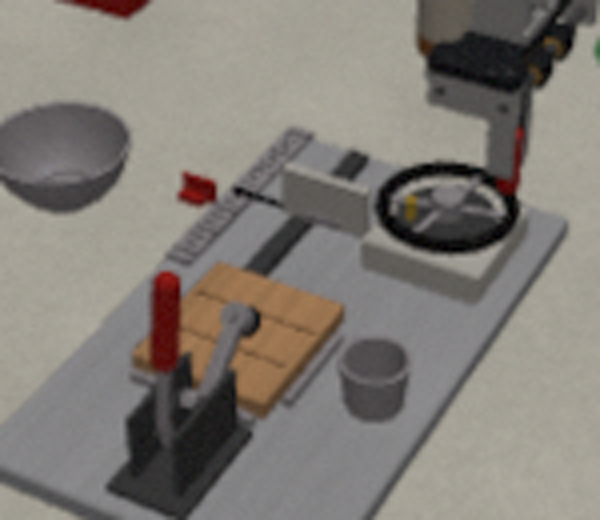

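Run:
```python
from h import *
s=cam('side');print('ptr',ray(s,248.8,207.5,.033),'mark',ray(s,243.3,207.2,.035))
c=cam('wrist');print('fence end centre',ray(c,198,103,.069),'old', end=' ')
# w1 & w3 geometry
import copy
w=dict(K=c['K'],pose=np.array([[.004,-.9605,-.2784,.633],[-1,-.0043,.0005,-.0838],[-.0017,.2784,-.9605,.473],[0,0,0,1]]))
print(ray(w,345/1.4,277/1.4,.069))
a=np.radians(np.arange(587,587-121,-20));p=50*np.c_[np.cos(a),-np.sin(a)]
for x,d in zip(np.degrees(a[1:]),np.diff(p,axis=0)):print(int(round(x)),d.round(1))
```

```text
ptr [ 0.64313184 -0.10254083  0.033     ] mark [ 0.65820433 -0.09334947  0.035     ]
fence end centre [ 0.52706065 -0.10793067  0.069     ] old [ 0.52867514 -0.03479362  0.069     ]
567 [-10.5 -13.9]
547 [ -5.1 -16.6]
527 [  0.9 -17.3]
507 [  6.8 -16. ]
487 [ 11.8 -12.7]
467 [15.5 -7.9]
```

Emit:
arm_command --deltas '[0, 0, 0, 0.0069, 0.0054, 0, 0.01, 0, 0, 0, 0, 0, 0, 0.01, 0, 0, 0, -0.0069, -0.0054, 0, 0.01, 0, 0, 0, -0.0105, -0.0139, 0, 0.01, 0, 0, 0, -0.0051, -0.0166, 0, 0.01]'

```text
t: 7.7
tcp_pos: [0.4218, -0.1304, 0.0872]
tcp_rot: [3.139, 0.0, 0.005]
force: [4.9, -6.0, 7.4]
grip_width: 0.0172
finger_force: 20.0
```

Emit:
arm_command --deltas '[0, 0, 0, 0.0009, -0.0173, 0, 0.01, 0, 0, 0, 0.0068, -0.016, 0, 0.01, 0, 0, 0, 0, 0, 0, 0.01, 0, 0, 0, 0, 0, 0, 0.01]'

```text
t: 8.2
tcp_pos: [0.4302, -0.0964, 0.0871]
tcp_rot: [3.141, 0.002, 0.006]
force: [1.0, 0.4, 11.9]
grip_width: 0.0177
finger_force: 20.0
```

Run:
```python
from h import *
print(ctrl.observe()['tcp_pos'],ctrl.observe()['force'])
c=cam('wrist');s=cam('side')
a=cv2.resize(s['image'][180:240,215:300],(560,395),interpolation=cv2.INTER_CUBIC)
cv2.imwrite('pics/m5.png',np.vstack([c['image'][:200],a])[...,::-1])
```

```text
[ 0.43015131 -0.09637345  0.0871472 ] [ 1.01593477  0.38496218 11.85352686]
```

View pics/m5.png

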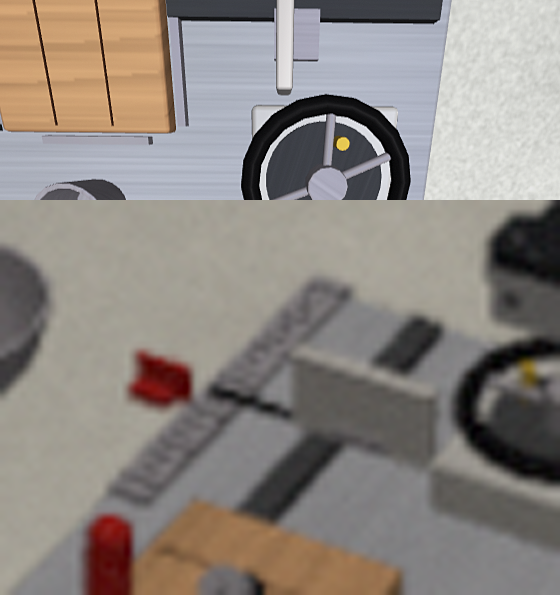

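Emit:
arm_command --deltas '[0, 0, 0, 0, 0, 0, 0.04, 0, 0, 0, 0, 0, 0, 0.04, 0, 0, 0, 0, 0, -0.05, 0.04, 0, 0, 0, 0.04, 0, -0.035, 0.04, 0, 0, 0, 0.04, 0, 0, 0.04]'

```text
t: 8.93
tcp_pos: [0.5108, -0.0966, 0.1736]
tcp_rot: [3.14, 0.0, 0.008]
force: [1.0, 0.1, -0.9]
grip_width: 0.0398
finger_force: 0.0
```

Emit:
arm_command --deltas '[0, 0, 0, 0.04, 0, 0, 0.04, 0, 0, 0, 0, 0, 0, 0.04, 0, 0, 0, 0, 0, 0, 0.04, 0, 0, 0, 0, 0, 0, 0.04]'

```text
t: 9.43
tcp_pos: [0.5481, -0.0963, 0.1707]
tcp_rot: [3.142, 0.0, 0.0]
force: [0.8, 0.4, -0.1]
grip_width: 0.04
finger_force: 0.0
```

```bash
cat > meas.py <<'E'
from h import *
import sys
np.set_printoptions(precision=4,suppress=True)
c=cam('wrist');im=c['image'];print(ctrl.observe()['tcp_pos'])
for x,y,z in((.651,-.095,.033),(.660,-.0927,.035)):print(proj(c,(x,y,z)))
save(c,sys.argv[1],(180,20,380,170),4)
l=red(c)[1]
Y,X=np.where(l>0)
for v in range(60,130,2):
    xs=X[(Y==v)&(abs(X-285)<60)]
    if len(xs):print('mk',v,xs.min(),xs.max(),ray(c,xs.mean(),v,.035)[:2])
E
python3 meas.py w6.png
```

```text
[ 0.5482 -0.0964  0.1708]
[283.3812  93.8534]
[280.9653  83.6113]
mk 60 271 291 [ 0.6805 -0.0928]
mk 62 271 291 [ 0.6788 -0.0928]
mk 64 271 291 [ 0.6771 -0.0928]
mk 66 271 291 [ 0.6754 -0.0928]
mk 68 271 291 [ 0.6736 -0.0928]
mk 70 271 291 [ 0.6719 -0.0927]
mk 72 271 291 [ 0.6702 -0.0927]
mk 74 271 291 [ 0.6684 -0.0927]
mk 76 272 291 [ 0.6667 -0.0932]
mk 78 280 283 [ 0.6649 -0.0932]
mk 80 280 283 [ 0.6632 -0.0932]
mk 82 279 283 [ 0.6614 -0.0927]
mk 84 283 283 [ 0.6597 -0.0946]
```

View pics/w6.png

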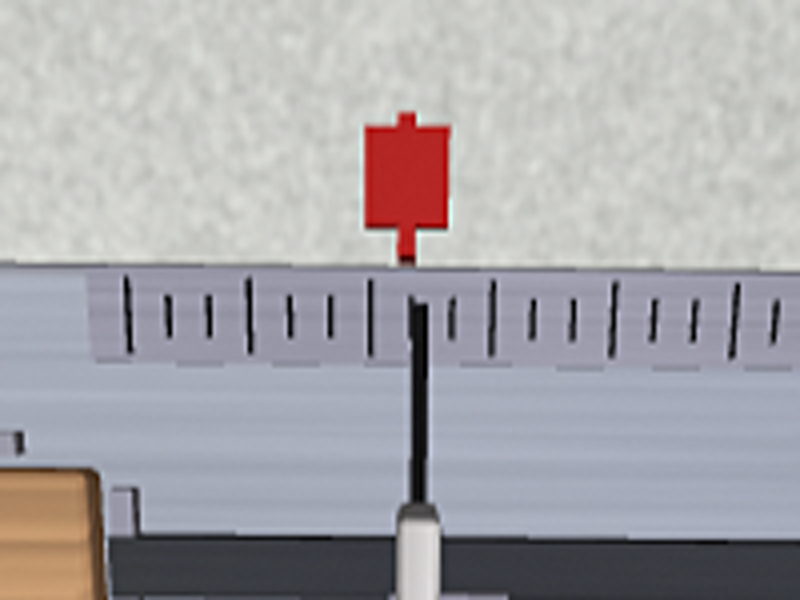

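```bash
cat > meas2.py <<'E'
from h import *
c=cam('wrist');im=c['image'].astype(float);g=im.sum(2)/3;rd=im[...,0]-im[...,1]
up,vm=proj(c,(.64,-.093,.033));
def cen(w): return (w*np.arange(len(w))).sum()/w.sum()
P=[];M=[]
for v in range(98,128,3) :
    r=g[v,262:305];w=np.clip(110-r,0,None);w[w<20]=0
    if w.sum()>0:P.append(ray(c,262+cen(w),v,.033)[:2])
for v in (78,79,80,81,82):
    w=np.clip(rd[v,262:305]-30,0,None)
    if w.sum()>0:M.append(ray(c,262+cen(w),v,.035)[:2])
P=np.array(P);M=np.array(M);print(P.round(4).tolist());print(M.round(4).tolist())
k=np.median(P[:,1]+.0115*P[:,0]);m=np.median(M[:,1]+.0115*M[:,0]);print('mark-pointer mm (jig y)',(m-k)*1e3,'rad cw',(m-k)/.00955)
E
python3 meas2.py
```

```text
[[0.6474, -0.0943], [0.6446, -0.0948], [0.6419, -0.0954], [0.6391, -0.097], [0.6363, -0.0962], [0.6335, -0.0961], [0.6307, -0.0961], [0.6279, -0.0961], [0.625, -0.0961], [0.6222, -0.0961]]
[[0.6651, -0.0928], [0.6642, -0.0928], [0.6633, -0.0928], [0.6625, -0.0928], [0.6616, -0.0928]]
mark-pointer mm (jig y) 3.612363074742955 rad cw 0.3782579135856498
```

Emit:
arm_command --deltas '[0, 0, 0, -0.04, 0, 0, 0.04, 0, 0, 0, -0.04, 0, 0, 0.04, 0, 0, 0, -0.038, 0, 0.025, 0.04, 0, 0, 0, 0, 0, 0, 0.04, 0, 0, 0, 0, 0, 0.058, 0.04]'

```text
t: 10.15
tcp_pos: [0.4336, -0.0973, 0.0903]
tcp_rot: [3.139, 0.0, 0.014]
force: [0.8, -0.5, -1.3]
grip_width: 0.0403
finger_force: 0.0
```

Emit:
arm_command --deltas '[0, 0, 0, 0, 0, 0, 0.01, 0, 0, 0, 0, 0, 0, 0.01, 0, 0, 0, 0, 0, 0, 0.01, 0, 0, 0, 0, 0, 0, 0.01]'

```text
t: 10.65
tcp_pos: [0.4318, -0.0966, 0.0893]
tcp_rot: [3.141, 0.001, 0.005]
force: [-0.9, 1.5, 8.6]
grip_width: 0.0174
finger_force: 20.0
```

Emit:
arm_command --deltas '[0, 0, 0, 0.0054, -0.0068, 0, 0.01, 0, 0, 0, 0.0064, -0.0059, 0, 0.01, 0, 0, 0, 0, 0, 0, 0.01, 0, 0, 0, 0, 0, 0, 0.01]'

```text
t: 11.15
tcp_pos: [0.4439, -0.084, 0.0893]
tcp_rot: [3.141, 0.001, 0.006]
force: [1.5, -0.3, 7.0]
grip_width: 0.0177
finger_force: 20.0
```

Emit:
arm_command --deltas '[0, 0, 0, 0, 0, 0, 0.04, 0, 0, 0, 0, 0, 0, 0.04, 0, 0, 0, 0, 0, -0.05, 0.04, 0, 0, 0, 0.035, 0.007, -0.035, 0.04, 0, 0, 0, 0.035, 0.006, 0, 0.04]'

```text
t: 11.78
tcp_pos: [0.5145, -0.0971, 0.1757]
tcp_rot: [3.14, 0.001, 0.008]
force: [-0.1, -0.7, 0.4]
grip_width: 0.0402
finger_force: 0.0
```

Emit:
arm_command --deltas '[0, 0, 0, 0.035, 0, 0, 0.04, 0, 0, 0, 0, 0, 0, 0.04, 0, 0, 0, 0, 0, 0, 0.04, 0, 0, 0, 0, 0, 0, 0.04]'

```text
t: 12.28
tcp_pos: [0.5469, -0.0966, 0.1727]
tcp_rot: [3.142, 0.001, -0.0]
force: [0.2, 0.3, 0.6]
grip_width: 0.0401
finger_force: 0.0
```

```bash
python3 meas.py w7.png|head -3; python3 meas2.py
```

```text
[ 0.547  -0.0966  0.1728]
[283.1538  92.7132]
[280.749   82.5087]
[[0.6463, -0.0933], [0.6436, -0.0932], [0.6408, -0.0952], [0.638, -0.0954], [0.6352, -0.0929], [0.6324, -0.0927], [0.6295, -0.0927], [0.6267, -0.0927], [0.6238, -0.0927], [0.621, -0.0927]]
[[0.6642, -0.0928], [0.6633, -0.0928], [0.6624, -0.0928], [0.6615, -0.0927], [0.6606, -0.0926]]
mark-pointer mm (jig y) 0.4163766536263991 rad cw 0.04359964959438734
```

View pics/w7.png

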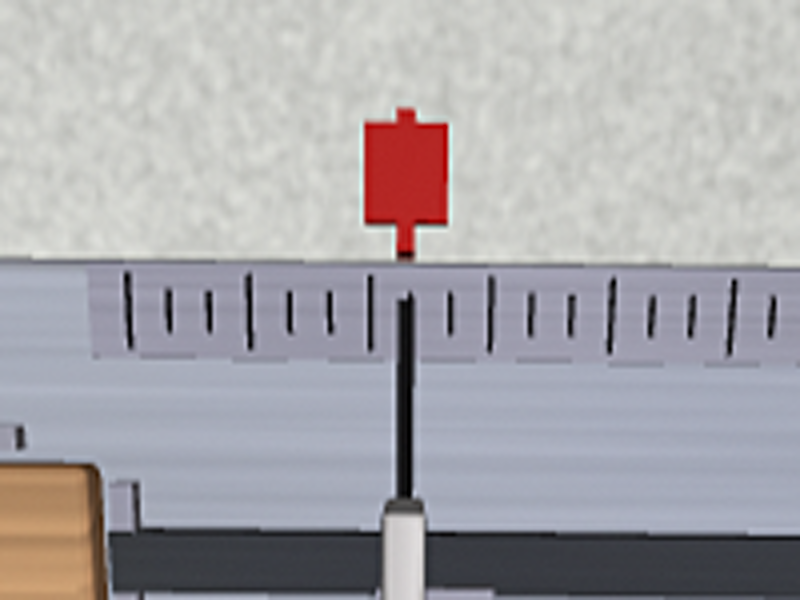

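Emit:
arm_command --deltas '[0, 0, 0, -0.015, -0.03, -0.03, 0, 0, 0, 0, 0, -0.05, 0, 0, 0, 0, 0, 0, -0.05, 0, 0, 0, 0, 0, 0, -0.05, 0, 0, 0, 0, 0, 0, -0.04, 0, 0]'

```text
t: 13.0
tcp_pos: [0.5319, 0.1251, 0.2028]
tcp_rot: [-3.141, -0.002, -0.001]
force: [0.2, -0.9, -0.4]
grip_width: 0.0006
finger_force: 0.0
```

Emit:
arm_command --deltas '[0, 0, 0, 0, 0, 0, 0, 0, 0, 0, 0, 0, 0.02, 0, 0, 0, 0, 0, 0, 0, 0]'

```text
t: 13.38
tcp_pos: [0.5318, 0.1224, 0.1815]
tcp_rot: [3.141, -0.0, -0.003]
force: [-0.1, -1.0, 0.2]
grip_width: 0.0004
finger_force: 0.0
```

```bash
cat > cl.py <<'E'
from h import *
s=cam('side');t=cam('top');o=ctrl.observe()
print(o['tcp_pos'].round(4),o['force'].round(1))
print('side',[r for r in red(s)[0] if r[0][4]<400 and abs(r[1][0]-235)<40]);print('top',[r for r in red(t)[0] if r[0][4]<400 and r[1][0]<330])
E
python3 cl.py
```

```text
[0.5325 0.1227 0.1831] [ 0.6 -0.1  0.2]
side [([228, 228, 7, 25, 152], [231.1, 240.4])]
top [([303, 158, 6, 8, 42], [305.4, 161.2]), ([300, 235, 7, 6, 29], [303.1, 237.7])]
```

Emit:
arm_command --deltas '[0, 0, 0, 0, 0, 0.025, 0, 0, 0, 0, 0, -0.022, 0, 0, 0, 0, 0, 0, -0.017, 0, 0, 0, 0, 0, 0, -0.016, 0, 0, 0, 0, 0, 0, -0.012, 0.002, 0]'

```text
t: 14.1
tcp_pos: [0.5326, 0.1913, 0.1559]
tcp_rot: [-3.141, -0.001, -0.002]
force: [0.3, -1.2, 1.8]
grip_width: 0.0006
finger_force: 0.6
```

Emit:
arm_command --deltas '[0, 0, 0, 0, -0.013, 0.003, 0, 0, 0, 0, 0, -0.011, 0.006, 0, 0, 0, 0, 0, -0.011, 0.007, 0, 0, 0, 0, 0, 0, 0, 0]'

```text
t: 14.6
tcp_pos: [0.532, 0.226, 0.1386]
tcp_rot: [3.141, 0.002, -0.002]
force: [-0.4, 0.7, 1.1]
grip_width: 0.0007
finger_force: 0.0
```

```bash
python3 cl.py
```

```text
[0.5322 0.2254 0.1392] [-0.8 -0.1 -1. ]
side [([209, 258, 17, 9, 103], [217.1, 261.7])]
top [([303, 158, 6, 8, 42], [305.4, 161.2]), ([301, 235, 6, 6, 27], [303.3, 237.8])]
```

Emit:
arm_command --deltas '[0, 0, 0, 0, -0.009, 0.009, 0, 0, 0, 0, 0, -0.008, 0.01, 0, 0, 0, 0, 0, -0.007, 0.015, 0, 0, 0, 0, 0, -0.004, 0.012, 0, 0, 0, 0, 0, 0, 0, 0]'

```text
t: 15.32
tcp_pos: [0.5317, 0.2533, 0.092]
tcp_rot: [3.141, 0.001, -0.004]
force: [-0.0, 0.6, -0.2]
grip_width: 0.0003
finger_force: 0.0
```

```bash
python3 cl.py
```

```text
[0.5323 0.2533 0.0934] [ 1.   0.3 -0.5]
side [([235, 203, 9, 8, 48], [239.1, 207.0]), ([204, 274, 20, 20, 133], [212.8, 284.4])]
top [([303, 158, 6, 8, 41], [305.3, 161.2]), ([191, 203, 7, 4, 18], [194.4, 203.9]), ([301, 236, 6, 5, 26], [303.3, 237.9])]
```

Emit:
arm_command --deltas '[0, 0, 0, 0, 0, -0.05, 0, 0, 0, 0, 0, 0, -0.06, 0, 0, 0, 0, -0.04, 0, -0.05, 0, 0, 0, 0, -0.06, 0, 0, 0, 0, 0, 0, -0.06, 0, 0, 0]'

```text
t: 16.05
tcp_pos: [0.3718, 0.2529, 0.253]
tcp_rot: [-3.141, 0.0, -0.002]
force: [0.5, 0.0, 0.6]
grip_width: 0.0002
finger_force: 0.0
```

Emit:
arm_command --deltas '[0, 0, 0, 0, 0.06, 0, 0, 0, 0, 0, 0, 0.06, 0, 0, 0, 0, 0, 0, 0.06, 0, 0, 0, 0, 0, 0, 0.06, 0, 0, 0, 0, 0, 0, 0, 0, 0]'

```text
t: 16.68
tcp_pos: [0.3733, 0.01, 0.2529]
tcp_rot: [3.141, -0.01, 0.002]
force: [-0.8, 0.4, -0.6]
grip_width: 0.0002
finger_force: 0.0
```

```bash
python3 cl.py
python3 - <<'E'
from h import *
np.set_printoptions(precision=4,suppress=True)
s=cam('side');t=cam('top')
for C in (s,t):
  for a in (1.2,1.5,1.7):
    f=a-.15;print(a,proj(C,(.5325,.1825+.0755*np.sin(f),.075+.0755*np.cos(f))))
c=cam('wrist');im=c['image'];h=cv2.cvtColor(im,cv2.COLOR_RGB2HSV)
ye=((h[...,0]>20)&(h[...,0]<32)&(h[...,1]>150)&(h[...,2]>120)).astype('uint8')
n,l,st,ce=cv2.connectedComponentsWithStats(ye);print([(st[i],ray(c,*ce[i],.066)) for i in range(1,n) if st[i][4]>6])
print([(r,ray(c,*r[1],.1)) for r in red(c)[0]],proj(c,(.4695,-.124,.066)))
E
```

```text
[0.3735 0.013  0.2527] [-0.6  0.2 -0. ]
side [([235, 203, 9, 8, 48], [239.0, 207.0]), ([204, 274, 20, 20, 156], [213.2, 283.4])]
top [([303, 158, 6, 8, 42], [305.4, 161.2]), ([176, 203, 23, 5, 111], [187.0, 205.0]), ([301, 235, 6, 6, 28], [303.2, 237.7])]
1.2 [214.2294 270.2382]
1.5 [213.0339 278.5349]
1.7 [213.1199 283.2937]
1.2 [187.5916 204.6177]
1.5 [186.481  205.2967]
1.7 [187.0648 205.7772]
[(array([424,  78,   7,   9,  46], dtype=int32), array([ 0.4926, -0.142 ,  0.066 ]))]
[(([9, 28, 73, 20, 1238], [45.1, 37.5]), array([0.5282, 0.2452, 0.1   ])), (([376, 125, 17, 18, 242], [383.5, 133.3]), array([ 0.439 , -0.0887,  0.1   ]))] [408.0923 103.9295]
```

```bash
python3 -c "
from rig import ctrl
print(ctrl.sign_off())"
```

```text
the job is handed in; nothing more can be done
None
```

The job is handed in at about 17 s of the allowed 72 s. The fence was wound about 12 mm past the mark (estimated) and back clockwise to about 0.4 mm short of it by the last wrist-camera reading, with the play taken up clockwise. The clamp handle is at its closed stop, and the gripper is clear of everything.

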